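# Clip the rolling pin away and press the chopstick caddy into the tray corner

### The arm

A 7-joint arm with a two-finger parallel gripper is mounted at the origin on the work surface. World frame = base frame: x ahead of the robot, y to its left, z up, the work surface at z = 0. Lengths are in m, angles in rad, forces in N, time in s.
With the tool pointing down it reaches from about 0.425 to 0.925 m from the base axis. Payload 6.8 kg.
Tool frame: the origin (TCP) lies midway between the tips of the shut fingers; the grasp point (between the pads) lies 19 mm behind it; y points along the fingers, z is the direction in which the jaws open and shut, and the axes are right-handed (so a half turn about y gives the same grasp; the last joint's range is limited). The gripper opens to 85 mm and grips with 20 to 120 N. Pads are 22 mm wide; open, the fingers measure 114 mm over their backs; the gripper's body (76 mm by 85 mm) begins 54 mm behind the grasp point. The pads swing forward as they close: fully open they stand 13 mm farther back than shut.
Start: joints at [1.197, 0.477, 0.022, 1.555, -0.011, 1.109, -0.083], TCP at [0.177, -0.651, 0.231] pointing down, gripper open.
Joint ranges: [-2.96, 2.96], [-0.34, 2.1], [-1.41, 1.46], [0.24, 2.44], [-1.37, 4.51], [0.17, 1.92], [-2.96, 2.96]. Speed limits (rad/s): [2.39, 2.39, 3.14, 3.14, 3.14, 3.14, 3.14].

### API

Orientations are given as a unit quaternion [w, x, y, z].
In Python, from station import bot gives the robot as it stands. The module is installed in compiled form; this text tells all that it offers.
- The arm moves only by the shell command python3 -m crank 'ROWS' [FORCE]. ROWS is JSON, a list of rows, each an object with "linear": the shift along the tool's x, y, z in m, a list of three; "dr": the turn, a rotation vector about the tool's x, y, z in degrees, a list of three; "hand": the gripper command: -1 is shut, 1 is fully open, values between are in proportion. A call has 1 to 10 rows; each row is the pose to reach, as a shift and turn from the pose commanded when the call began, along the tool's axes at that moment; what a row does not reach only later rows make up. A row lasts 1/12 s, in which the tool goes at most 41.7 mm and 7.16 degrees, less where a joint would pass 70% of its speed; a pose out of reach is approached as far as the arm can. A call with a gripper value outside its range is refused whole. The fingers move at their own pace and stop on an object; FORCE is the grip in N (left out, the last holds). Time passes only in rows, so rows that repeat a pose let the fingers close. It gives the time, the measured TCP pose, the force and the opening at its end, in the units of the state.
- bot.get_obs(): the state, without advancing time (a new reading comes with each control period).
- bot.read_camera(name): name is "side" or "top"; returns the picture (480x640x3 uint8, blue, green, red); there is no depth.
- bot.camera_params(name): a dict with "K" (3x3 intrinsics, pixels), "k1" (the pictures are not rectified: a ray, as slopes to the right and down, at radius r is drawn at 1 + k1 r^2 times it, then the intrinsics apply), "R" (3x3) and "t" (3): a world point X has camera coordinates R X + t. Camera axes: x right, y down, z forward; pixel columns grow to the right and rows downward; lengths in m; the calibration is good to about 2 mm. A picture is of the moment at which its call begins. camera_params takes no time and is no camera call.
- bot.hand_in(): hands the job in, once; it reports no verdict.
Trained networks look in the newest picture that a camera, given by its name, has taken for a name from the list of things; names that differ only in an ending like _2 or _b are one class to them, and where a whole thing is asked for, a point or a joint stands for the part that bears it (a point fixed in the world has none). Each returns a list of dicts, best first, with "score" (0 to 1); they miss things now and then, are a little off and sometimes report something else, mostly with a low value. They report only what shows in the picture. A call takes as long as a camera call. They do not tell look-alikes from the thing itself.
- bot.search_frame(camera, target): "extent" ([left, top, right, bottom] in pixels, round what is visible of it).
- bot.cut_out(camera, target): "pixels" (480x640 bool, what is visible of it) and "extent" ([left, top, right, bottom] in pixels, round what is visible of it).
- bot.place_of(camera, target): "xy" ([column, row] in pixels: a listed point, or the origin of a listed thing).
The state is a dict: "t": time; "q": joint angles; "joint_vel": joint speeds; "joint_torque": joint torques, N m; "eef_pos": TCP position; "tool_rot": TCP orientation; "contact_force": force on the tool from outside, world axes, zero at the start; "torque": the same for the moment, N m; "gripper_width": opening from 0.0 (shut) to 1.0 (fully open).
Only numpy, scipy, OpenCV 4.12 (cv2) and the standard library are available. Lean on these libraries where they do the work, as an engineer would, in place of code of your own. Each camera call takes 0.05 s, during which the arm holds its last target. There are 200 camera calls.

### The job

The steel chopstick caddy is to be stuck into the corner of the white draining tray by its two foam pads, but the rolling pin is lying where it goes: first push the pin, about centred, down into both spring clips of the wooden rail until it sits fully home with both jaws closed over it, and let go of it. Then stand the caddy upright on the tray floor, tight in the corner with one pad flat on the back wall and the other flat on the side wall, and keep pressing it firmly against both walls: finish while still holding it there, so that the pads can grip. Leave the drinking glass, the jar and the small dish where they stand.

Things in the scene. Friction and masses are not known exactly. Their poses are not given: they have to be found in the camera images.
- rolling_pin: plain wooden dumpling rolling pin, a straight rod 20 mm thick and 240 mm long, about 60 g. Origin at its middle, on its axis; its own x runs along the rod. It starts lying on the tray floor (axis 10 mm above it), roughly along the back wall, 40 to 65 mm from it, and rolls if nudged
- clip_rail: low wooden bar fixed to the worktop, 46 x 200 x 20 mm, with two steel fork clips on top. Origin under its centre, y along the bar, z up. The clips, 16 mm wide, stand at y +70 and -70 mm; the pin lies across both, along y; the bar between is bare. Each has a fixed tine at -x and a hinged sprung jaw at +x, 24 mm apart, flared to guide the pin in from above, tops 77 mm above the worktop
- rail_seat (a point): where the middle of the pin's axis lies when it is fully home: middle of the rail, 48 mm above the worktop (28 mm above the bar's top). Axes as the clip rail
- jaw_left (a joint): hinged jaw of the clip at y = +70 mm: angle in rad, 0 closed (its nose stands 3 mm over the pin), grows to about 0.1 as the pin is pushed past its nose; springs shut by itself
- jaw_right (a joint): the same for the clip at y = -70 mm. Pushing the pin straight down past both jaws takes about 5 to 12 N in all
- tray: white plastic draining tray, fixed to the worktop, 210 (x) x 290 (y) mm; origin under its centre on the worktop, z up. Floor 6 mm above the worktop. Splash walls 55 mm high (above the worktop) and 4 mm thick along its far (+x) and right (-y) sides; lips only 18 mm high along the other two
- tray_corner (a point): inner bottom corner of the tray where the faces of the two splash walls meet its floor: at +101, -141, +6 mm in the tray's frame; axes as the tray. The floor stretches from here to -x and +y
- back_wall: splash wall along the tray's far side; its inner face looks to the tray's -x. Origin at the foot of its middle, axes as the tray
- side_wall: splash wall along the tray's right side; its inner face looks to the tray's +y. Origin at the foot of its middle, axes as the tray
- caddy: steel chopstick caddy, an open box 52 (x) x 80 (y) x 115 mm high, about 180 g, standing in a row with the tumbler and the jar. Origin under its centre, z up. Drain slots in the -x face. Dark foam pads 2 mm proud, 12 to 46 mm above the foot: a 60 mm wide one on the +x face (goes on the back wall), a 36 mm one on the -y face (goes on the side wall). Above the pads it can be gripped across the 52 mm
- caddy_corner (a point): point at the caddy's foot where the outer planes of the two pads meet: +28, -42, 0 mm in the caddy's frame; axes as the caddy. It meets the tray corner when the caddy is in place. Push level: if the caddy is leaned down on as well, the friction of the floor (and of a wall it slides along) takes up much of the push
- tumbler: bystander: drinking glass 66 mm wide, 105 mm high, origin under its centre
- jar: bystander: lidded glass jar 68 mm wide, 85 mm high, origin under its centre
- sauce_dish: bystander: small white dish 76 mm wide, 26 mm high, standing in the tray's front left part; origin under its centre
Things that resemble listed ones, but are neither listed nor needed, are in the scene too. Of the things that look like the rolling_pin, the smaller one is meant.

How it is judged:
On the way:
1. the rolling pin is fully home in both spring clips, both jaws have closed over it, and it has been let go (x of rolling_pin in the frame of rail_seat between -0.004 and 0.004 m and y of rolling_pin in the frame of rail_seat between -0.035 and 0.035 m and z of rolling_pin in the frame of rail_seat between -0.004 and 0.004 m and angle between the x axis of rolling_pin and the y axis of clip_rail, either way round below 0.05 rad and value of joint each of jaw_left, jaw_right below 0.03 rad and contact force between each of the arm, the fingers and rolling_pin below 0.1 N), for 0.3 s.
At the end, for the whole second after the job is handed in: Pin free in both clips: axis within 4 mm of the seat, middle within 35 mm along, 0.05 rad, jaws below 0.03 rad. Caddy upright and square to the tray (0.05 rad), pad corner within 3 mm of the tray corner in x, y, z, at rest; over 2 N on each wall and over 2 N from the fingers (all of step 1 and x of caddy_corner in the frame of tray_corner between -0.003 and 0.003 m and y of caddy_corner in the frame of tray_corner between -0.003 and 0.003 m and z of caddy_corner in the frame of tray_corner between -0.003 and 0.003 m and angle between the x axis of caddy and the x axis of tray, either way round below 0.05 rad and angle between caddy's own z axis and vertical below 0.05 rad and contact force between caddy and back_wall above 2 N and contact force between caddy and side_wall above 2 N and contact force between the fingers and caddy above 2 N and linear speed of caddy below 0.02 m/s); the arm keeps its last pose, push and grip.
It fails at once if the tumbler, the jar or the sauce dish is moved by more than 30 mm (distance of any of tumbler, jar, sauce_dish from where it was at the start of the episode above 0.03 m).
It also fails if it takes over 72 s, if anything falls off the work surface, if the arm or the gripper's body presses on something with over 40 N, if the wrist force passes 120 N, or if a joint passes its speed limit or range.

## Working session

There is one attempt and no reset: what is moved stays moved. The work goes in short steps, Python scripts to look and compute and a shell command to move; the robot and the scene stay as the last step left them, time stands still between calls to the robot, and variables do not carry over. Pictures are saved under pics/ and viewed, about 8 in all and at most 12, crops included, and the job is handed in when it is done.

```bash
mkdir -p pics; cat > h.py <<'E'
import numpy as np, cv2
from station import bot
from scipy.spatial.transform import Rotation as Rn
def cam(n):
    p=bot.camera_params(n); return np.array(p["K"]),p["k1"],np.array(p["R"]),np.array(p["t"])
def ray(n,uv):
    K,k1,R,t=cam(n); d=np.linalg.solve(K,[uv[0],uv[1],1.])[:2]; s=d.copy()
    for _ in range(20): s=d/(1+k1*(s@s))
    return -R.T@t, R.T@np.array([s[0],s[1],1.])
def on_z(n,uv,z):
    o,d=ray(n,uv); return o+d*(z-o[2])/d[2]
def proj(n,X):
    K,k1,R,t=cam(n); c=R@np.asarray(X,float)+t; s=c[:2]/c[2]; s=s*(1+k1*(s@s)); return (K@[s[0],s[1],1])[:2]
def toolrot():
    q=bot.get_obs()["tool_rot"]; return Rn.from_quat([q[1],q[2],q[3],q[0]]).as_matrix()
E
python3 - <<'E'
from h import *
np.set_printoptions(precision=4,suppress=True)
for n in("side","top"):
    cv2.imwrite(f"pics/{n}0.png",bot.read_camera(n)); K,k1,R,t=cam(n); print(n,K[0,0],K[1,1],k1,-R.T@t,R[2])
    for k in["rolling_pin","clip_rail","rail_seat","tray","tray_corner","caddy","caddy_corner","tumbler","jar","sauce_dish"]:
        print(k,[(np.round(r["xy"]),round(r["score"],2)) for r in bot.place_of(n,k)][:3])
o=bot.get_obs();print(o,toolrot())
E
```

```text
side 501.63925967723867 501.63925967723867 -0.004665393108497723 [-0.1281  0.5641  0.6986] [ 0.5727 -0.5382 -0.6184]
rolling_pin [(array([185., 270.]), 0.87), (array([264., 422.]), 0.82)]
clip_rail [(array([322., 192.]), 0.77), (array([323., 174.]), 0.68)]
rail_seat [(array([324., 177.]), 0.94)]
tray [(array([201., 283.]), 0.77), (array([181., 316.]), 0.71)]
tray_corner [(array([229., 225.]), 0.64)]
caddy [(array([337., 250.]), 0.62)]
caddy_corner []
tumbler [(array([384., 221.]), 0.89)]
jar [(array([423., 201.]), 0.81)]
sauce_dish [(array([181., 314.]), 0.68)]
top 517.4240918096585 517.4240918096585 -0.09210125480447486 [0.408  0.0265 1.1461] [ 0.0622  0.0031 -0.9981]
rolling_pin [(array([177., 348.]), 0.81), (array([223., 173.]), 0.57)]
clip_rail [(array([406., 167.]), 0.8)]
rail_seat [(array([408., 160.]), 0.94), (array([195., 224.]), 0.32)]
tray [(array([228., 196.]), 0.77)]
tray_corner [(array([290., 147.]), 0.81)]
caddy [(array([345., 261.]), 0.97)]
caddy_corner [(array([370., 250.]), 0.86)]
tumbler [(array([414., 250.]), 0.8)]
jar [(array([477., 254.]), 0.58), (array([226., 146.]), 0.58)]
sauce_dish [(array([196., 223.]), 0.67)]
{'t': 1.1, 'q': array([ 1.1969,  0.477 ,  0.0224,  1.5554, -0.0115,  1.1093, -0.0831]), 'joint_vel': array([-0.0002,  0.0013,  0.0012, -0.    ,  0.0007,  0.0005,  0.0004]), 'joint_torque': array([ -0.001 , -59.6347,   1.6057, -28.1549,   0.0123,   0.0018,
        -0.0001]), 'eef_pos': array([ 0.1773, -0.6513,  0.2313]), 'tool_rot': array([-0.0937,  0.0937, -0.7009,  0.7009]), 'contact_force': array([0.3125, 0.1548, 0.456 ]), 'torque': array([ 0.0089,  0.0147, -0.0035]), 'gripper_width': 0.9995304058440803} [[-0.9649  0.      0.2626]
 [-0.2626 -0.     -0.9649]
 [-0.     -1.      0.    ]]
```

View pics/top0.png

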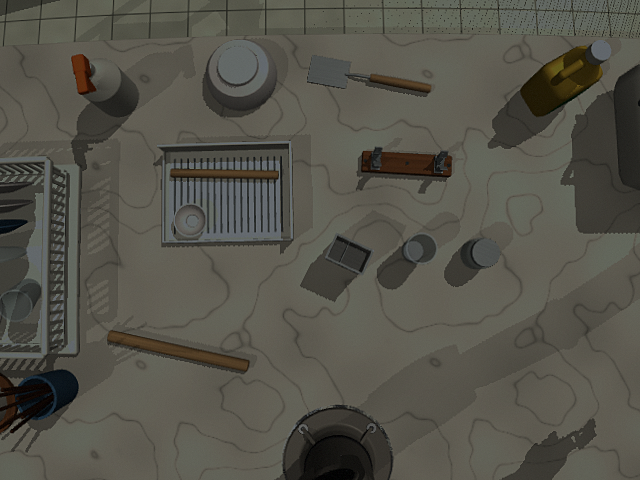

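View pics/side0.png

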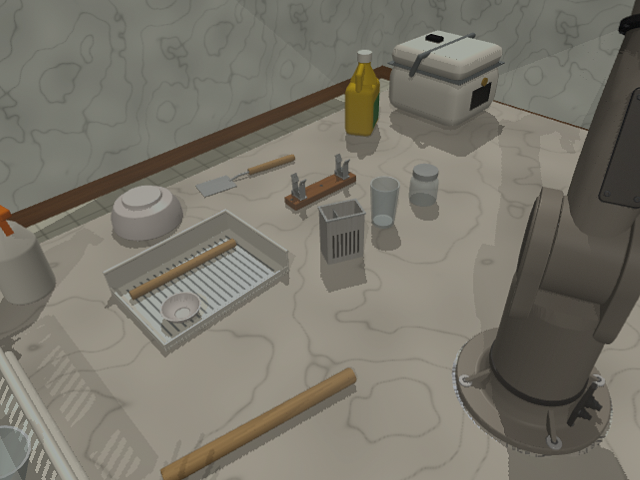

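Pin look-alikes: the tray pin at top (224,174), the longer pin on the worktop at top (178,352), and the spatula handle at (400,84). The smaller pin, lying in the tray, is the one meant. I'll check it in a crop and measure.

```bash
python3 - <<'E'
from h import *
np.set_printoptions(precision=4,suppress=True)
T=bot.read_camera("top");
def pick(n,k,near):
    L=bot.cut_out(n,k); 
    L=[r for r in L if np.hypot((r["extent"][0]+r["extent"][2])/2-near[0],(r["extent"][1]+r["extent"][3])/2-near[1])<25]
    return L[0]["pixels"].astype(np.uint8) if L else None
def rect(k,near,z,n="top"):
    m=pick(n,k,near)
    if m is None: print(k,None);return
    c=max(cv2.findContours(m,0,cv2.CHAIN_APPROX_NONE)[0],key=len)[:,0]
    P=np.array([on_z(n,p,z)[:2] for p in c.astype(float)])
    r=cv2.minAreaRect((P*1000).astype(np.float32)); print(k,"mm rect",r)
    return m
rect("rolling_pin",(224,174),.016)
rect("clip_rail",(406,162),.02)
rect("tray",(228,196),.03)
rect("caddy",(347,255),.115)
for k,a,z in[("rail_seat",(408,160),.048),("tray_corner",(290,147),.006),("caddy",(345,261),0),("caddy_corner",(370,250),0),("tumbler",0,0),("jar",0,0),("sauce_dish",0,.006)]:
    r=[x for x in bot.place_of("top",k)][:1]; print(k,*[on_z("top",x["xy"],z) for x in r])
S=bot.read_camera("side")
for k,z in[("rail_seat",.048),("tray_corner",.006),("caddy",0),("caddy_corner",0),("tumbler",0),("jar",0),("sauce_dish",.006)]:
    r=bot.place_of("side",k)[:1]; print("side",k,*[on_z("side",x["xy"],z) for x in r])
g=lambda I:np.clip(I.astype(float)*1.7,0,255).astype(np.uint8)
a=cv2.resize(g(T[130:280,150:470]),(800,375),interpolation=cv2.INTER_CUBIC)
b=cv2.resize(g(S[145:355,100:450]),(375,225),interpolation=cv2.INTER_CUBIC)
c=cv2.resize(g(S[145:275,270:450]),(312,225),interpolation=cv2.INTER_CUBIC)
cv2.imwrite("pics/c1.png",np.vstack([a,np.hstack([b,c,np.zeros((225,113,3),np.uint8)])]))
E
```

```text
rolling_pin mm rect ((635.087158203125, 243.97735595703125), (240.03549194335938, 20.1927490234375), 87.67481994628906)
clip_rail mm rect ((656.5299682617188, -162.28955078125), (200.00906372070312, 60.355308532714844), 86.97185516357422)
tray mm rect ((592.8303833007812, 238.14373779296875), (225.3301239013672, 299.0180969238281), 1.1828778982162476)
caddy mm rect ((450.99078369140625, -26.281906127929688), (83.001953125, 58.9255485534668), 62.50944137573242)
rail_seat [ 0.6616 -0.1668  0.048 ]
tray_corner [0.6923 0.0867 0.006 ]
caddy [ 0.4425 -0.025   0.    ]
caddy_corner [ 0.4577 -0.0742  0.    ]
tumbler [ 0.4577 -0.1816  0.    ]
jar [ 0.4503 -0.3153  0.    ]
sauce_dish [0.5329 0.3091 0.006 ]
side rail_seat [ 0.6435 -0.1629  0.048 ]
side tray_corner [0.697  0.0872 0.006 ]
side caddy [0.6882 0.2409 0.    ]
side caddy_corner [0.6925 0.2373 0.    ]
side tumbler [ 0.4523 -0.1733  0.    ]
side jar [ 0.4532 -0.3136  0.    ]
side sauce_dish [0.5295 0.3162 0.006 ]
```

View pics/c1.png

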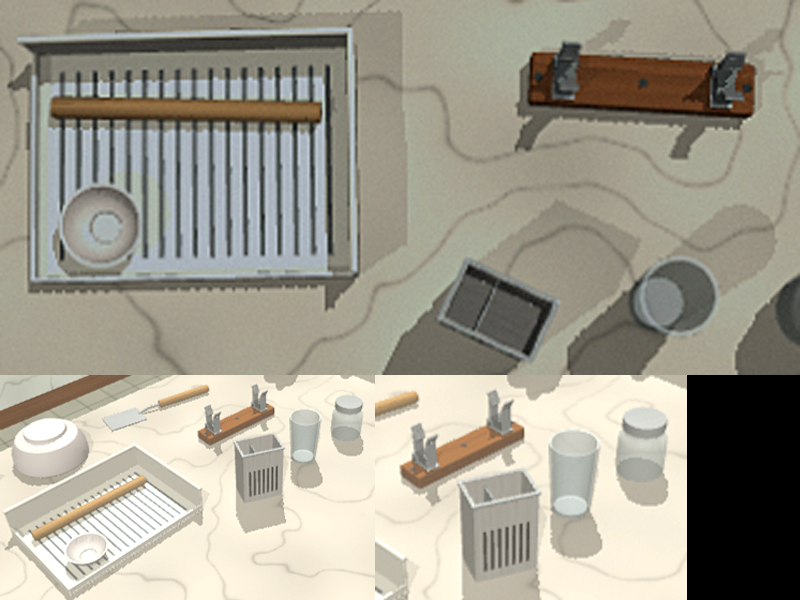

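The crop confirms the pin in the tray (top 172–278, 174) is the thin, short one. The dish is at (190,221). The caddy at (348,255) is turned by about −27°, with its slots facing the robot. Next I'll refine the tray, rail and caddy poses by fitting silhouettes in both cameras.

```bash
cat > fit.py <<'E'
from h import *
from scipy.optimize import minimize
def box(x0,x1,y0,y1,z0,z1): return np.array([[x,y,z] for x in(x0,x1) for y in(y0,y1) for z in(z0,z1)])/1000
M={"tray":[box(-105,105,-145,145,0,18),box(101,105,-145,145,0,55),box(-105,105,-145,-141,0,55)],
"clip_rail":[box(-23,23,-100,100,0,20)],
"caddy":[box(-26,26,-40,40,0,115)]}
def sil(n,parts,p,z0=0):
    im=np.zeros((480*4,640*4),np.uint8); c,s=np.cos(p[2]),np.sin(p[2]); R=np.array([[c,-s,0],[s,c,0],[0,0,1]])
    for B in parts:
        q=np.array([proj(n,R@v+[p[0],p[1],z0]) for v in B])
        cv2.fillConvexPoly(im,cv2.convexHull(np.round(q*4+1.5).astype(np.int32)),1)
    return im
def fit(name,p0,masks,z0=0,clip=False):
    ms={n:cv2.resize(m,None,fx=4,fy=4,interpolation=cv2.INTER_NEAREST) for n,m in masks.items()}
    def cost(p):
        p=np.array(p)*[.001,.001,.01]; e=0
        for n,m in ms.items():
            s=sil(n,M[name],p,z0); e+=1-(s&m).sum()/(s|m).sum()
        return e
    a=np.array(p0)/[.001,.001,.01]
    r=minimize(cost,a,method="Nelder-Mead",options=dict(initial_simplex=np.vstack([a,a+[8,0,0],a+[0,8,0],a+[0,0,5]]),maxiter=120))
    return r.x*[.001,.001,.01],r.fun
def mask(n,k,near,fill=()):
    def g(k,near):
        for r in bot.cut_out(n,k):
            e=r["extent"]
            if np.hypot((e[0]+e[2])/2-near[0],(e[1]+e[3])/2-near[1])<30: return r["pixels"].astype(np.uint8)
    m=g(k,near)
    if m is None: return None
    for f,nn in fill:
        o=g(f,nn)
        if o is not None: m=m|o
    return cv2.morphologyEx(m,cv2.MORPH_CLOSE,np.ones((5,5)))
E
python3 - <<'E'
from fit import *
np.set_printoptions(precision=4,suppress=True)
bot.read_camera("top");bot.read_camera("side")
P={"tray":((.59,.235,.0),(226,194),(198,280),[("rolling_pin",(224,174)),("sauce_dish",(190,221))],[("rolling_pin",(185,270)),("sauce_dish",(181,310))]),
"clip_rail":((.656,-.162,-.053),(406,162),(322,190),[],[]),"caddy":((.448,-.026,-.48),(347,255),(342,232),[],[])}
for k,(p,a,b,fa,fb) in P.items():
    ma=mask("top",k,a,fa); mb=mask("side",k,b,fb)
    for lab,ms in(("top",{"top":ma}),("side",{"side":mb}),("both",{"top":ma,"side":mb})):
        if any(v is None for v in ms.values()): print(k,lab,"none"); continue
        print(k,lab,*fit(k,p,ms))
mb=mask("side","rolling_pin",(185,270))
c=cv2.findContours(mb,0,cv2.CHAIN_APPROX_NONE)[0][0][:,0].astype(float)
print("pin side",cv2.minAreaRect((1000*np.array([on_z("side",p,.018)[:2] for p in c])).astype(np.float32)))
E
```

```text
tray top [0.5912 0.2361 0.0089] 0.01762696402864028Traceback (most recent call last):
  File "<stdin>", line 10, in <module>
  File "fit.py", line 21, in fit
    r=minimize(cost,a,method="Nelder-Mead",options=dict(initial_simplex=np.vstack([a,a+[8,0,0],a+[0,8,0],a+[0,0,5]]),maxiter=120))
    res = _minimize_neldermead(fun, x0, args, callback, bounds=bounds,
                               **options)
    fxr = func(xr)
    fx = function(np.copy(x), *(wrapper_args + args))
  File "fit.py", line 18, in cost
    s=sil(n,M[name],p,z0); e+=1-(s&m).sum()/(s|m).sum()
  File "fit.py", line 10, in sil
    q=np.array([proj(n,R@v+[p[0],p[1],z0]) for v in B])
                ~~~~^^^^^^^^^^^^^^^^^^^^^^
  File "h.py", line 13, in proj
    K,k1,R,t=cam(n); c=R@np.asarray(X,float)+t; s=c[:2]/c[2]; s=s*(1+k1*(s@s)); return (K@[s[0],s[1],1])[:2]
             ~~~^^^
  File "h.py", line 5, in cam
    p=bot.camera_params(n); return np.array(p["K"]),p["k1"],np.array(p["R"]),np.array(p["t"])
ValueError: time passes only in moves, steps and waits
```

```bash
sed -i 's/^def cam(n)/import functools\n@functools.cache\ndef cam(n)/' h.py
python3 - <<'E'
from fit import *
np.set_printoptions(precision=4,suppress=True)
bot.read_camera("top");bot.read_camera("side")
P={"tray":((.59,.235,.0),(226,194),(198,280),[("rolling_pin",(224,174)),("sauce_dish",(190,221))],[("rolling_pin",(185,270)),("sauce_dish",(181,310))]),
"clip_rail":((.656,-.162,-.053),(406,162),(322,190),[],[]),"caddy":((.448,-.026,-.48),(347,255),(342,232),[],[])}
for k,(p,a,b,fa,fb) in P.items():
    ma=mask("top",k,a,fa); mb=mask("side",k,b,fb)
    for lab,ms in(("top",{"top":ma}),("side",{"side":mb}),("both",{"top":ma,"side":mb})):
        if any(v is None for v in ms.values()): print(k,lab,"none"); continue
        print(k,lab,*fit(k,p,ms))
mb=mask("side","rolling_pin",(185,270))
if mb is not None:
  c=cv2.findContours(mb,0,cv2.CHAIN_APPROX_NONE)[0][0][:,0].astype(float)
  print("pin side",cv2.minAreaRect((1000*np.array([on_z("side",p,.018)[:2] for p in c])).astype(np.float32)))
print(bot.get_obs()["t"])
E
```

```text
tray top [0.5918 0.2363 0.0103] 0.015506640608282551
tray side [0.589  0.2379 0.0124] 0.017477813138761622
tray both [0.5905 0.2367 0.0115] 0.03793712096376611
clip_rail top [ 0.6537 -0.163  -0.0488] 0.07721511593948949
clip_rail side [ 0.6543 -0.161  -0.0616] 0.2543152611968672
clip_rail both [ 0.6537 -0.1625 -0.0543] 0.3352166560074298
caddy top [ 0.4523 -0.0281 -0.46  ] 0.041890383286374955
caddy side [ 0.4502 -0.0265 -0.4378] 0.03653887139169765
caddy both [ 0.4519 -0.0278 -0.4582] 0.08884830220941853
pin side ((630.22802734375, 245.15878295898438), (243.24578857421875, 31.70621681213379), 88.3951416015625)
3.15
```

```bash
cat > go.py <<'E'
import sys
from h import *
# target: x y z yaw(deg) of tool z axis
a=list(map(float,sys.argv[1:])); o=bot.get_obs(); R=toolrot()
d=np.array(a[:3])-o["eef_pos"]; yaw=np.radians(a[3]); z=np.array([np.cos(yaw),np.sin(yaw),0]); 
if z@R[:,2]<0: z=-z
y=np.array([0,0,-1.]); T=np.stack([np.cross(y,z),y,z],1)
print("lin",np.round(R.T@d,4),"dr",np.round(np.degrees(Rn.from_matrix(R.T@T).as_rotvec()),2),"t",o["t"],"pos",np.round(o["eef_pos"],4),"F",np.round(o["contact_force"],1))
E
python3 go.py .635 .244 .15 -2.3
```

```text
lin [-0.6768  0.0813 -0.7437] dr [ -0.   -72.47   0.  ] t 3.15 pos [ 0.1773 -0.6513  0.2313] F [ 0.6 -0.2 -0.9]
```

```bash
A='{"linear":[-0.676,0.0,-0.741],"dr":[0,-72.5,0],"hand":0.1}'; python3 -m crank '[{"linear":[-0.676,0.0,-0.741],"dr":[0,-72.5,0],"hand":0.1},{"linear":[-0.676,0.0,-0.741],"dr":[0,-72.5,0],"hand":0.1},{"linear":[-0.676,0.0,-0.741],"dr":[0,-72.5,0],"hand":0.1},{"linear":[-0.676,0.0,-0.741],"dr":[0,-72.5,0],"hand":0.1},{"linear":[-0.676,0.0,-0.741],"dr":[0,-72.5,0],"hand":0.1},{"linear":[-0.676,0.0,-0.741],"dr":[0,-72.5,0],"hand":0.1},{"linear":[-0.676,0.0,-0.741],"dr":[0,-72.5,0],"hand":0.1},{"linear":[-0.676,0.0,-0.741],"dr":[0,-72.5,0],"hand":0.1},{"linear":[-0.676,0.0,-0.741],"dr":[0,-72.5,0],"hand":0.1},{"linear":[-0.676,0.0,-0.741],"dr":[0,-72.5,0],"hand":0.1}]' 40; python3 go.py .635 .244 .15 -2.3
```

```text
t: 3.98
eef_pos: [0.368, -0.2788, 0.2317]
tool_rot: [-0.487, 0.488, -0.512, 0.513]
contact_force: [0.1, -0.6, 0.4]
gripper_width: 0.552
lin [-0.5354  0.0814  0.241 ] dr [-0.04 -0.52  0.05] t 3.9833 pos [ 0.368  -0.2788  0.2317] F [ 0.1 -0.6  0.4]
```

```bash
python3 -m crank '[{"linear":[-0.53,0.0,0.24],"dr":[0,0,0],"hand":0.1},{"linear":[-0.53,0.0,0.24],"dr":[0,0,0],"hand":0.1},{"linear":[-0.53,0.0,0.24],"dr":[0,0,0],"hand":0.1},{"linear":[-0.53,0.0,0.24],"dr":[0,0,0],"hand":0.1},{"linear":[-0.53,0.0,0.24],"dr":[0,0,0],"hand":0.1},{"linear":[-0.53,0.0,0.24],"dr":[0,0,0],"hand":0.1},{"linear":[-0.53,0.0,0.24],"dr":[0,0,0],"hand":0.1},{"linear":[-0.53,0.0,0.24],"dr":[0,0,0],"hand":0.1},{"linear":[-0.53,0.0,0.24],"dr":[0,0,0],"hand":0.1},{"linear":[-0.53,0.0,0.24],"dr":[0,0,0],"hand":0.1}]' 40; python3 go.py .635 .244 .10 -2.3
```

```text
t: 4.82
eef_pos: [0.5607, 0.0907, 0.2315]
tool_rot: [-0.486, 0.486, -0.513, 0.514]
contact_force: [0.4, -0.2, 0.4]
gripper_width: 0.551
lin [-0.1572  0.1315  0.0656] dr [-0.03 -0.89  0.01] t 4.8167 pos [0.5607 0.0907 0.2315] F [ 0.4 -0.2  0.4]
```

```bash
python3 -m crank '[{"linear":[-0.15,0.0,0.063],"dr":[0,-0.5,0],"hand":0.1},{"linear":[-0.15,0.0,0.063],"dr":[0,-0.5,0],"hand":0.1},{"linear":[-0.15,0.06,0.063],"dr":[0,-0.5,0],"hand":0.1},{"linear":[-0.15,0.13,0.063],"dr":[0,-0.5,0],"hand":0.1},{"linear":[-0.15,0.13,0.063],"dr":[0,-0.5,0],"hand":0.1},{"linear":[-0.15,0.13,0.063],"dr":[0,-0.5,0],"hand":0.1},{"linear":[-0.15,0.13,0.063],"dr":[0,-0.5,0],"hand":0.1},{"linear":[-0.15,0.13,0.063],"dr":[0,-0.5,0],"hand":0.1}]'; python3 go.py .635 .244 .020 -2.3
```

```text
t: 5.48
eef_pos: [0.63, 0.2354, 0.0997]
tool_rot: [0.487, -0.49, 0.512, -0.511]
contact_force: [0.2, 0.8, 0.9]
gripper_width: 0.549
lin [-0.009   0.0797  0.0049] dr [ 0.2  -0.29  0.07] t 5.4833 pos [0.63   0.2354 0.0997] F [0.2 0.8 0.9]
```

```bash
python3 -m crank '[{"linear":[-0.009,0.02,0.005],"dr":[0,-0.3,0],"hand":0.1},{"linear":[-0.009,0.05,0.005],"dr":[0,-0.3,0],"hand":0.1},{"linear":[-0.009,0.08,0.005],"dr":[0,-0.3,0],"hand":0.1},{"linear":[-0.009,0.086,0.005],"dr":[0,-0.3,0],"hand":0.1},{"linear":[-0.009,0.089,0.005],"dr":[0,-0.3,0],"hand":0.1},{"linear":[-0.009,0.089,0.005],"dr":[0,-0.3,0],"hand":0.1}]'; python3 go.py .635 .244 .009 -2.3
```

```text
t: 5.98
eef_pos: [0.6377, 0.2438, 0.0143]
tool_rot: [-0.49, 0.489, -0.51, 0.511]
contact_force: [0.3, -0.1, 1.2]
gripper_width: 0.55
lin [-0.0001  0.0053 -0.0027] dr [-0.12 -0.12 -0.04] t 5.9833 pos [0.6377 0.2438 0.0143] F [ 0.3 -0.1  1.2]
```

```bash
python3 -m crank '[{"linear":[0,0.003,-0.002],"dr":[0,0,0],"hand":0.1},{"linear":[0,0.003,-0.002],"dr":[0,0,0],"hand":-1},{"linear":[0,0.003,-0.002],"dr":[0,0,0],"hand":-1},{"linear":[0,0.003,-0.002],"dr":[0,0,0],"hand":-1},{"linear":[0,0.003,-0.002],"dr":[0,0,0],"hand":-1},{"linear":[0,0.003,-0.002],"dr":[0,0,0],"hand":-1},{"linear":[0,0.003,-0.002],"dr":[0,0,0],"hand":-1},{"linear":[0,0.003,-0.002],"dr":[0,0,0],"hand":-1}]' 70; python3 go.py .635 .244 .13 -2.3
```

```text
t: 6.65
eef_pos: [0.6352, 0.2445, 0.0111]
tool_rot: [-0.49, 0.489, -0.51, 0.511]
contact_force: [-1.6, -1.3, 6.0]
gripper_width: 0.197
lin [ 0.0004 -0.1189 -0.    ] dr [-0.1  -0.05 -0.02] t 6.65 pos [0.6352 0.2445 0.0111] F [-1.6 -1.3  6. ]
```

```bash
python3 -m crank '[{"linear":[0,-0.01,0],"dr":[0,0,0],"hand":-1},{"linear":[0,-0.03,0],"dr":[0,0,0],"hand":-1},{"linear":[0,-0.06,0],"dr":[0,0,0],"hand":-1},{"linear":[0,-0.09,0],"dr":[0,0,0],"hand":-1},{"linear":[0,-0.12,0],"dr":[0,0,0],"hand":-1},{"linear":[0,-0.12,0],"dr":[0,0,0],"hand":-1},{"linear":[0,-0.12,0],"dr":[0,0,0],"hand":-1}]'; python3 - <<'E'
from h import *
I=bot.read_camera("side"); g=np.clip(I[150:350,70:330]*1.5,0,255).astype(np.uint8); cv2.imwrite("pics/c2.png",cv2.resize(g,(780,600),interpolation=cv2.INTER_CUBIC))
print(bot.get_obs()["gripper_width"])
E
python3 go.py .654 -.162 .13 -3
```

```text
t: 7.23
eef_pos: [0.6358, 0.245, 0.1325]
tool_rot: [-0.491, 0.488, -0.51, 0.511]
contact_force: [-0.6, 0.9, -1.4]
gripper_width: 0.2
0.20118619762499526
lin [4.05e-01 3.00e-04 3.60e-02] dr [-0.08  0.65 -0.01] t 7.2833 pos [0.6347 0.2441 0.1303] F [ 0.   0.9 -0.9]
```

View pics/c2.png

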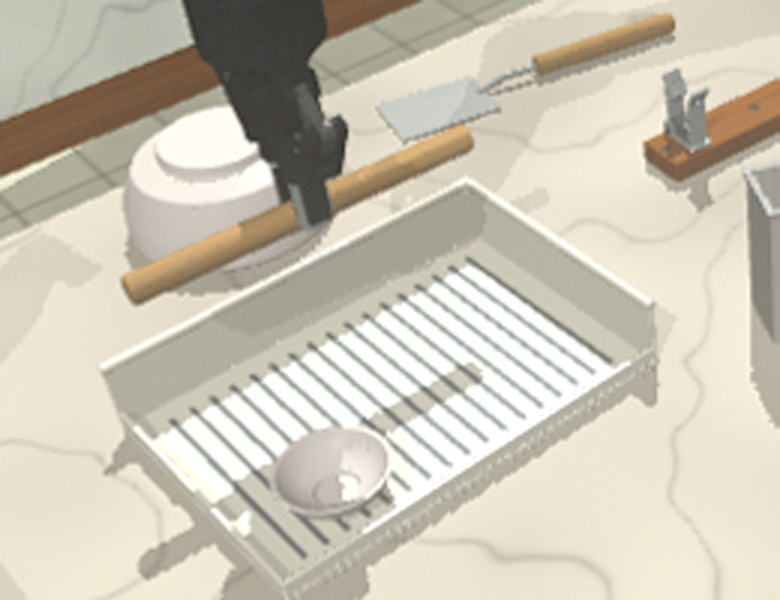

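The pin is held squarely near its middle (crop 130–470, 140–290), with the tips just past it. The tray is empty apart from the dish. Next I carry it over to the rail.

```bash
python3 -m crank '[{"linear":[0.405,0,0.036],"dr":[0,0.6,0],"hand":-1},{"linear":[0.405,0,0.036],"dr":[0,0.6,0],"hand":-1},{"linear":[0.405,0,0.036],"dr":[0,0.6,0],"hand":-1},{"linear":[0.405,0,0.036],"dr":[0,0.6,0],"hand":-1},{"linear":[0.405,0,0.036],"dr":[0,0.6,0],"hand":-1},{"linear":[0.405,0,0.036],"dr":[0,0.6,0],"hand":-1},{"linear":[0.405,0,0.036],"dr":[0,0.6,0],"hand":-1},{"linear":[0.405,0,0.036],"dr":[0,0.6,0],"hand":-1},{"linear":[0.405,0,0.036],"dr":[0,0.6,0],"hand":-1},{"linear":[0.405,0,0.036],"dr":[0,0.6,0],"hand":-1}]'; python3 -m crank '[{"linear":[0,0,0],"dr":[0,0,0],"hand":-1},{"linear":[0,0,0],"dr":[0,0,0],"hand":-1},{"linear":[0,0,0],"dr":[0,0,0],"hand":-1},{"linear":[0,0,0],"dr":[0,0,0],"hand":-1}]';  python3 go.py .654 -.162 .09 -3
python3 - <<'E'
from h import *
for n in("side","top"):
    I=bot.read_camera(n)
    for r in bot.cut_out(n,"rolling_pin"):
        m=r["pixels"].astype(np.uint8); c=np.vstack(cv2.findContours(m,0,cv2.CHAIN_APPROX_NONE)[0])[:,0].astype(float)
        print(n,r["score"],r["extent"],cv2.minAreaRect((1000*np.array([on_z(n,p,.137)[:2] for p in c])).astype(np.float32)))
    if n=="top":a=cv2.resize(np.clip(I[110:220,330:490]*1.7,0,255).astype(np.uint8),(800,550),interpolation=cv2.INTER_CUBIC)
cv2.imwrite("pics/c3.png",a)
E
```

```text
t: 8.12
eef_pos: [0.6521, -0.1669, 0.1274]
tool_rot: [0.485, -0.487, 0.514, -0.513]
contact_force: [0.8, -0.9, -1.1]
gripper_width: 0.203
t: 8.45
eef_pos: [0.6535, -0.1595, 0.1286]
tool_rot: [0.488, -0.488, 0.513, -0.511]
contact_force: [0.9, 0.1, -0.9]
gripper_width: 0.199
lin [0.0025 0.0386 0.0007] dr [ 0.08  0.21 -0.09] t 8.45 pos [ 0.6535 -0.1595  0.1286] F [ 0.9  0.1 -0.9]
side 0.65 [158.8, 365.3, 356.0, 479.1] ((177.25213623046875, 385.387939453125), (264.1550598144531, 29.566104888916016), 77.75403594970703)
side 0.2 [103.7, 210.5, 292.0, 352.4] ((477.34185791015625, 285.0629577636719), (229.10096740722656, 269.3009033203125), 0.43153634667396545)
top 0.81 [107.4, 330.4, 246.5, 369.0] ((264.3279113769531, 312.21478271484375), (285.6252136230469, 27.175045013427734), 78.21372985839844)
top 0.74 [355.8, 143.7, 447.2, 157.3] ((655.0630493164062, -131.83026123046875), (177.62753295898438, 22.481914520263672), 88.12007904052734)
```

View pics/c3.png

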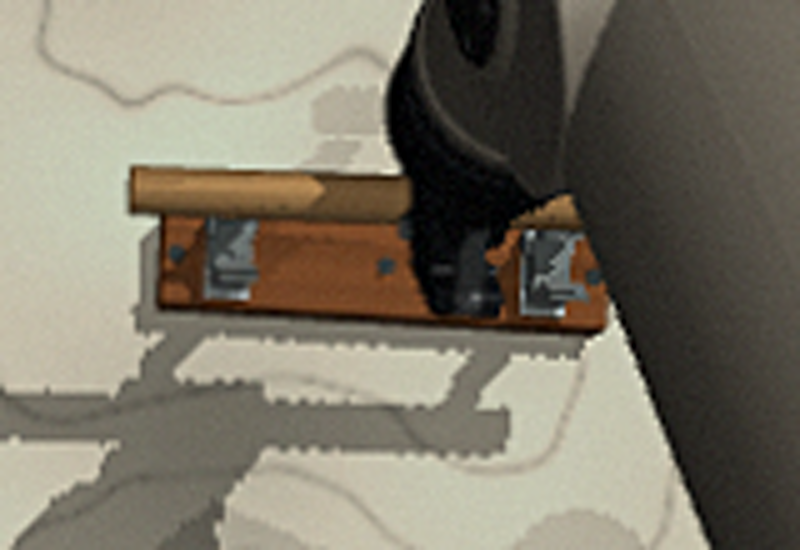

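```bash
python3 -m crank '[{"linear":[0.002,0.02,0.0005],"dr":[0,0.2,0],"hand":-1},{"linear":[0.002,0.04,0.0005],"dr":[0,0.2,0],"hand":-1},{"linear":[0.002,0.05,0.0005],"dr":[0,0.2,0],"hand":-1},{"linear":[0.002,0.055,0.0005],"dr":[0,0.2,0],"hand":-1},{"linear":[0.002,0.06,0.0005],"dr":[0,0.2,0],"hand":-1},{"linear":[0.002,0.06,0.0005],"dr":[0,0.2,0],"hand":-1}]' 90;python3 go.py .654 -.162 .0415 -3
```

```text
t: 9.15
eef_pos: [0.6541, -0.1637, 0.0689]
tool_rot: [0.486, -0.486, 0.514, -0.513]
contact_force: [-1.3, -0.3, -0.4]
gripper_width: 0.194
lin [-0.0016  0.0274 -0.0002] dr [ 0.03 -0.13 -0.01] t 9.15 pos [ 0.6541 -0.1637  0.0689] F [-1.3 -0.3 -0.4]
```

```bash
python3 -m crank '[{"linear":[0,0.004,0],"dr":[0,0,0],"hand":-1},{"linear":[0,0.008,0],"dr":[0,0,0],"hand":-1},{"linear":[0,0.012,0],"dr":[0,0,0],"hand":-1},{"linear":[0,0.014,0],"dr":[0,0,0],"hand":-1}]' 90;python3 -m crank '[{"linear":[0,0.004,0],"dr":[0,0,0],"hand":-1},{"linear":[0,0.008,0],"dr":[0,0,0],"hand":-1},{"linear":[0,0.01,0],"dr":[0,0,0],"hand":-1}]' 90; python3 go.py .654 -.162 .0415 -3
```

```text
t: 9.48
eef_pos: [0.6524, -0.1641, 0.0554]
tool_rot: [0.485, -0.487, 0.514, -0.513]
contact_force: [-7.4, 0.1, 3.6]
gripper_width: 0.188
t: 9.73
eef_pos: [0.6532, -0.1642, 0.0446]
tool_rot: [0.486, -0.486, 0.514, -0.513]
contact_force: [-0.8, 0.9, -1.2]
gripper_width: 0.193
lin [-0.0022  0.0031  0.0007] dr [ 0.1  -0.17  0.01] t 9.7333 pos [ 0.6532 -0.1642  0.0446] F [-0.8  0.9 -1.2]
```

```bash
python3 -m crank '[{"linear":[0,0.002,0],"dr":[0,0,0],"hand":-1},{"linear":[0,0.004,0],"dr":[0,0,0],"hand":-1},{"linear":[0,0.004,0],"dr":[0,0,0],"hand":-1}]' 90;python3 -m crank '[{"linear":[0,0.002,0],"dr":[0,0,0],"hand":-1},{"linear":[0,0.003,0],"dr":[0,0,0],"hand":-1},{"linear":[0,0.003,0],"dr":[0,0,0],"hand":-1}]' 90
```

```text
t: 9.98
eef_pos: [0.6546, -0.1641, 0.043]
tool_rot: [-0.486, 0.486, -0.513, 0.514]
contact_force: [-5.9, 0.5, 9.9]
gripper_width: 0.192
t: 10.23
eef_pos: [0.6547, -0.1641, 0.0428]
tool_rot: [-0.486, 0.486, -0.513, 0.514]
contact_force: [-13.7, 1.5, 29.1]
gripper_width: 0.194
```

```bash
python3 -m crank '[{"linear":[0,-0.004,0],"dr":[0,0,0],"hand":-1},{"linear":[0,-0.004,0],"dr":[0,0,0],"hand":0.2},{"linear":[0,-0.004,0],"dr":[0,0,0],"hand":0.2},{"linear":[0,-0.004,0],"dr":[0,0,0],"hand":0.2},{"linear":[0,-0.004,0],"dr":[0,0,0],"hand":0.2},{"linear":[0,-0.004,0],"dr":[0,0,0],"hand":0.2}]' 90;python3 -m crank '[{"linear":[0,-0.03,0],"dr":[0,0,0],"hand":0.2},{"linear":[0,-0.06,0],"dr":[0,0,0],"hand":0.2},{"linear":[0,-0.1,0],"dr":[0,0,0],"hand":0.2},{"linear":[0,-0.14,0],"dr":[0,0,0],"hand":0.2},{"linear":[0,-0.18,0],"dr":[0,0,0],"hand":0.2},{"linear":[0,-0.18,0],"dr":[0,0,0],"hand":0.2}]'; python3 - <<'E'
from h import *
I=bot.read_camera("side"); a=cv2.resize(np.clip(I[130:230,250:390]*1.5,0,255).astype(np.uint8),(800,571),interpolation=cv2.INTER_CUBIC)
cv2.imwrite("pics/c4.png",a)
for n in("side","top"):
    if n=="top":bot.read_camera(n)
    for r in bot.cut_out(n,"rolling_pin"):
        m=r["pixels"].astype(np.uint8); c=np.vstack(cv2.findContours(m,0,cv2.CHAIN_APPROX_NONE)[0])[:,0].astype(float)
        print(n,r["score"],r["extent"],cv2.minAreaRect((1000*np.array([on_z(n,p,.048)[:2] for p in c])).astype(np.float32)))
E
python3 go.py .452 -.028 .16 -26.3
```

```text
t: 10.73
eef_pos: [0.6546, -0.164, 0.0422]
tool_rot: [-0.486, 0.486, -0.513, 0.514]
contact_force: [0.4, -0.3, 0.5]
gripper_width: 0.6
t: 11.23
eef_pos: [0.659, -0.1639, 0.2319]
tool_rot: [-0.489, 0.483, -0.51, 0.518]
contact_force: [1.9, 0.8, 1.6]
gripper_width: 0.603
side 0.93 [281.8, 157.0, 359.3, 199.3] ((653.3212890625, -164.0408172607422), (256.72784423828125, 34.62429428100586), 87.53421020507812)
side 0.76 [159.3, 368.2, 356.2, 480.0] ((225.86434936523438, 356.44244384765625), (304.8999328613281, 31.727231979370117), 77.49249267578125)
top 0.71 [354.5, 154.6, 466.7, 169.4] ((654.810302734375, -165.00082397460938), (241.045654296875, 24.209470748901367), 88.03900909423828)
top 0.65 [108.2, 328.9, 249.4, 369.3] ((252.8553924560547, 337.1416015625), (311.671875, 29.777034759521484), 77.79312133789062)
lin [-0.1248  0.0614 -0.2086] dr [1.000e-01 2.315e+01 2.000e-02] t 11.4333 pos [ 0.6535 -0.1641  0.221 ] F [1.  0.5 0.5]
```

View pics/c4.png

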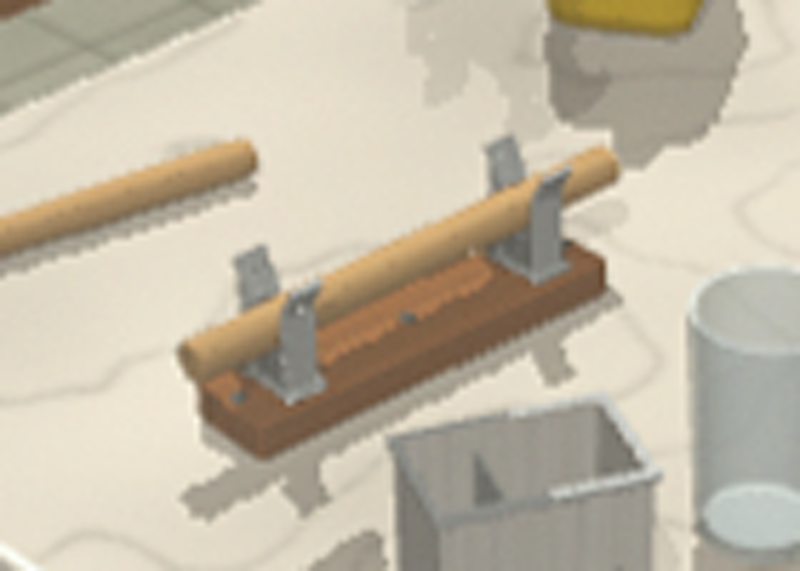

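The pin lies level and seated in both clips, with both jaws over it (clips at crop ~(280,330) and ~(530,215)). It is centred to about 2 mm along the rail. Next is the caddy.

```bash
python3 -m crank '[{"linear":[-0.125,0.02,-0.2085],"dr":[0,23.2,0],"hand":1},{"linear":[-0.125,0.02,-0.2085],"dr":[0,23.2,0],"hand":1},{"linear":[-0.125,0.02,-0.2085],"dr":[0,23.2,0],"hand":1},{"linear":[-0.125,0.02,-0.2085],"dr":[0,23.2,0],"hand":1},{"linear":[-0.125,0.02,-0.2085],"dr":[0,23.2,0],"hand":1},{"linear":[-0.125,0.02,-0.2085],"dr":[0,23.2,0],"hand":1},{"linear":[-0.125,0.06,-0.2085],"dr":[0,23.2,0],"hand":1},{"linear":[-0.125,0.06,-0.2085],"dr":[0,23.2,0],"hand":1},{"linear":[-0.125,0.06,-0.2085],"dr":[0,23.2,0],"hand":1},{"linear":[-0.125,0.06,-0.2085],"dr":[0,23.2,0],"hand":1}]' 40; python3 go.py .452 -.028 .06 -26.3
python3 - <<'E'
from fit import *
np.set_printoptions(precision=4,suppress=True)
bot.read_camera("side"); m=mask("side","rolling_pin",(320,178))
if m is not None:
  ys,xs=np.nonzero(m); c=cv2.fitLine(np.stack([xs,ys],1).astype(np.float32),cv2.DIST_L2,0,.01,.01).ravel()
  for z in(.043,.048,.053):
    d=np.array([.045,1,0]);C=np.array([.6545,-.165,z]); 
    print(z,[round(float((proj("side",C+d*s)-c[2:])@[-c[1],c[0]]),2) for s in(-.1,0,.1)])
  C=np.array([.651,-.165,.048]);print([round(float((proj("side",C+d*s)-c[2:])@[-c[1],c[0]]),2) for s in(-.1,0,.1)])
m=mask("side","caddy",(342,232)); m2=m
if m is not None: print(fit("caddy",(.452,-.028,-.46),{"side":m}))
E
```

```text
t: 12.27
eef_pos: [0.4534, -0.0282, 0.1622]
tool_rot: [0.372, -0.373, 0.602, -0.6]
contact_force: [0.3, 0.1, -0.2]
gripper_width: 1.002
lin [ 0.0005  0.1022 -0.0012] dr [ 0.1  -0.11 -0.01] t 12.2667 pos [ 0.4534 -0.0282  0.1622] F [ 0.3  0.1 -0.2]
0.043 [0.11, 0.78, 1.5]
0.048 [-1.42, -0.82, -0.16]
0.053 [-2.96, -2.42, -1.83]
[-0.58, 0.06, 0.75]
(array([ 0.4499, -0.0248, -0.4361]), np.float64(0.03515975270187366))
```

```bash
python3 -m crank '[{"linear":[0,0.03,-0.002],"dr":[0,-0.5,0],"hand":1},{"linear":[0,0.06,-0.002],"dr":[0,-0.5,0],"hand":1},{"linear":[0,0.08,-0.002],"dr":[0,-0.5,0],"hand":1},{"linear":[0,0.1,-0.002],"dr":[0,-0.5,0],"hand":1},{"linear":[0,0.1,-0.002],"dr":[0,-0.5,0],"hand":1},{"linear":[0,0.1,-0.002],"dr":[0,-0.5,0],"hand":1}]';  python3 -m crank '[{"linear":[0,0.0,0],"dr":[0,0,0],"hand":-1},{"linear":[0,0,0],"dr":[0,0,0],"hand":-1},{"linear":[0,0,0],"dr":[0,0,0],"hand":-1},{"linear":[0,0,0],"dr":[0,0,0],"hand":-1},{"linear":[0,0,0],"dr":[0,0,0],"hand":-1},{"linear":[0,0,0],"dr":[0,0,0],"hand":-1}]' 60
```

```text
t: 12.92
eef_pos: [0.4513, -0.0269, 0.0622]
tool_rot: [0.375, -0.376, 0.6, -0.599]
contact_force: [0.8, 0.1, 0.4]
gripper_width: 1.002
t: 13.42
eef_pos: [0.4517, -0.0267, 0.0636]
tool_rot: [-0.376, 0.375, -0.599, 0.6]
contact_force: [-2.9, 0.3, 7.2]
gripper_width: 0.602
```

```bash
python3 -m crank '[{"linear":[0,-0.03,0],"dr":[0,0,0],"hand":-1},{"linear":[0,-0.06,0],"dr":[0,0,0],"hand":-1},{"linear":[0,-0.1,0],"dr":[0,0,0],"hand":-1},{"linear":[0,-0.1,0],"dr":[0,0,0],"hand":-1},{"linear":[0,-0.1,0],"dr":[0,0,0],"hand":-1}]'; python3 go.py .635 .165 .165 0.66
```

```text
t: 13.83
eef_pos: [0.4528, -0.0271, 0.1647]
tool_rot: [-0.377, 0.374, -0.598, 0.601]
contact_force: [0.5, -0.5, -2.8]
gripper_width: 0.606
lin [-0.2524  0.0005  0.08  ] dr [ -0.34 -26.55   0.  ] t 13.8333 pos [ 0.4528 -0.0271  0.1647] F [ 0.5 -0.5 -2.8]
```

```bash
python3 -m crank '[{"linear":[-0.04,0,0.013],"dr":[0,-4,0],"hand":-1},{"linear":[-0.08,0,0.025],"dr":[0,-8,0],"hand":-1},{"linear":[-0.12,0,0.038],"dr":[0,-13,0],"hand":-1},{"linear":[-0.16,0,0.051],"dr":[0,-17,0],"hand":-1},{"linear":[-0.2,0,0.064],"dr":[0,-21,0],"hand":-1},{"linear":[-0.23,0,0.073],"dr":[0,-24,0],"hand":-1},{"linear":[-0.252,0,0.08],"dr":[0,-26.5,0],"hand":-1},{"linear":[-0.252,0,0.08],"dr":[0,-26.5,0],"hand":-1},{"linear":[-0.252,0,0.08],"dr":[0,-26.5,0],"hand":-1},{"linear":[-0.252,0,0.08],"dr":[0,-26.5,0],"hand":-1}]'; python3 go.py .635 .165 .073 0.66
python3 - <<'E'
from h import *
I=bot.read_camera("side"); cv2.imwrite("pics/c5.png",cv2.resize(np.clip(I[130:360,100:400]*1.5,0,255).astype(np.uint8),(780,598),interpolation=cv2.INTER_CUBIC))
E
```

```text
t: 14.67
eef_pos: [0.6317, 0.1639, 0.1605]
tool_rot: [-0.501, 0.504, -0.498, 0.497]
contact_force: [-0.0, -0.9, -2.4]
gripper_width: 0.6
lin [-0.0012  0.0875  0.0036] dr [ 0.18 -0.05  0.1 ] t 14.6667 pos [0.6317 0.1639 0.1605] F [-0.  -0.9 -2.4]
```

View pics/c5.png

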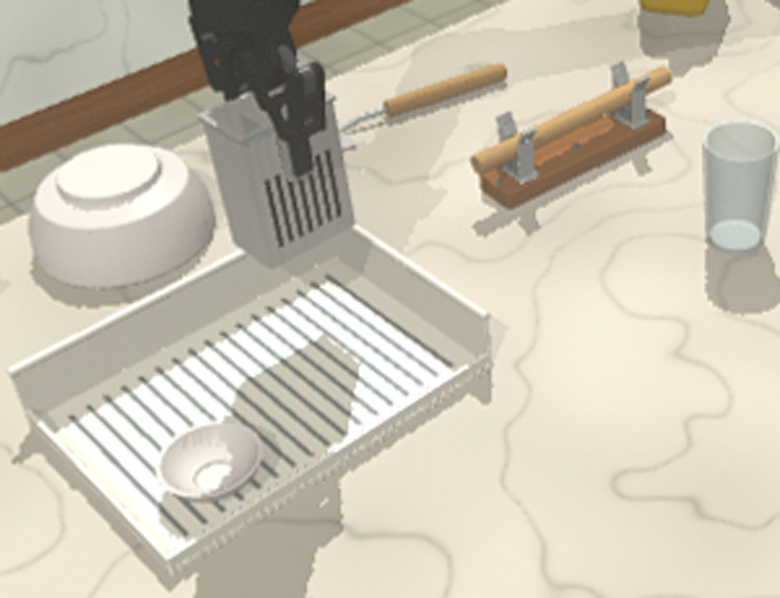

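The caddy hangs upright in the fingers (crop 205–355, 95–260) over the tray, and the pin is still in its clips. I'll lower it.

```bash
python3 -m crank '[{"linear":[0,0.03,0.001],"dr":[0,0,0],"hand":-1},{"linear":[0,0.06,0.001],"dr":[0,0,0],"hand":-1},{"linear":[0,0.075,0.001],"dr":[0,0,0],"hand":-1},{"linear":[0,0.084,0.001],"dr":[0,0,0],"hand":-1},{"linear":[0,0.084,0.001],"dr":[0,0,0],"hand":-1},{"linear":[0,0.084,0.001],"dr":[0,0,0],"hand":-1}]';python3 -m crank '[{"linear":[0,0.002,0],"dr":[0,0,0],"hand":-1},{"linear":[0,0.004,0],"dr":[0,0,0],"hand":-1},{"linear":[0,0.004,0],"dr":[0,0,0],"hand":-1}]' ; python3 go.py .665 .139 .07 .66
```

```text
t: 15.22
eef_pos: [0.6342, 0.1649, 0.0789]
tool_rot: [0.503, -0.503, 0.497, -0.497]
contact_force: [0.0, 0.7, -2.1]
gripper_width: 0.602
t: 15.47
eef_pos: [0.6345, 0.1652, 0.0751]
tool_rot: [0.503, -0.502, 0.497, -0.497]
contact_force: [0.3, -0.3, -3.2]
gripper_width: 0.596
lin [0.0266 0.0051 0.0302] dr [-0.07 -0.02 -0.01] t 15.4667 pos [0.6345 0.1652 0.0751] F [ 0.3 -0.3 -3.2]
```

```bash
python3 -m crank '[{"linear":[0,0.002,0],"dr":[0,0,0],"hand":-1},{"linear":[0,0.0035,0],"dr":[0,0,0],"hand":-1},{"linear":[0,0.0035,0],"dr":[0,0,0],"hand":-1}]';python3 -m crank '[{"linear":[0,0.001,0],"dr":[0,0,0],"hand":-1},{"linear":[0,0.0015,0],"dr":[0,0,0],"hand":-1},{"linear":[0,0.0015,0],"dr":[0,0,0],"hand":-1}]'
```

```text
t: 15.72
eef_pos: [0.6339, 0.1649, 0.0706]
tool_rot: [-0.503, 0.503, -0.497, 0.497]
contact_force: [-0.1, -1.1, -2.3]
gripper_width: 0.607
t: 15.97
eef_pos: [0.6341, 0.1651, 0.0698]
tool_rot: [-0.503, 0.503, -0.497, 0.497]
contact_force: [-2.0, -0.9, 3.2]
gripper_width: 0.608
```

```bash
python3 -m crank '[{"linear":[0.005,-0.001,0.008],"dr":[0,0,0],"hand":-1},{"linear":[0.01,-0.001,0.016],"dr":[0,0,0],"hand":-1},{"linear":[0.015,-0.001,0.024],"dr":[0,0,0],"hand":-1},{"linear":[0.015,-0.001,0.026],"dr":[0,0,0],"hand":-1},{"linear":[0.015,-0.001,0.026],"dr":[0,0,0],"hand":-1}]';python3 -m crank '[{"linear":[0,0,0.002],"dr":[0,0,0],"hand":-1},{"linear":[0,0,0.003],"dr":[0,0,0],"hand":-1},{"linear":[0,0,0.003],"dr":[0,0,0],"hand":-1}]'
```

```text
t: 16.38
eef_pos: [0.6615, 0.1489, 0.07]
tool_rot: [0.502, -0.502, 0.498, -0.498]
contact_force: [0.4, 0.2, -2.6]
gripper_width: 0.603
t: 16.63
eef_pos: [0.663, 0.151, 0.0702]
tool_rot: [0.503, -0.503, 0.497, -0.497]
contact_force: [0.8, 0.4, -3.1]
gripper_width: 0.608
```

```bash
python3 -m crank '[{"linear":[0,0,0.001],"dr":[0,0,0],"hand":-1},{"linear":[0,0,0.002],"dr":[0,0,0],"hand":-1},{"linear":[0,0,0.002],"dr":[0,0,0],"hand":-1}]';python3 -m crank '[{"linear":[0,0,0.001],"dr":[0,0,0],"hand":-1},{"linear":[0,0,0.0015],"dr":[0,0,0],"hand":-1},{"linear":[0,0,0.0015],"dr":[0,0,0],"hand":-1}]'
```

```text
t: 16.88
eef_pos: [0.6635, 0.151, 0.0701]
tool_rot: [-0.502, 0.504, -0.498, 0.496]
contact_force: [-5.2, -0.5, 0.8]
gripper_width: 0.602
t: 17.13
eef_pos: [0.6635, 0.1511, 0.0701]
tool_rot: [-0.501, 0.505, -0.498, 0.496]
contact_force: [-9.2, -0.8, 3.4]
gripper_width: 0.604
```

```bash
python3 -m crank '[{"linear":[0.003,0,-0.004],"dr":[0,0,0],"hand":-1},{"linear":[0.006,0,-0.004],"dr":[0,0,0],"hand":-1},{"linear":[0.009,0,-0.004],"dr":[0,0,0],"hand":-1},{"linear":[0.009,0,-0.004],"dr":[0,0,0],"hand":-1}]';python3 -m crank '[{"linear":[0.001,0,0],"dr":[0,0,0],"hand":-1},{"linear":[0.003,0,0],"dr":[0,0,0],"hand":-1},{"linear":[0.003,0,0],"dr":[0,0,0],"hand":-1}]';python3 -m crank '[{"linear":[0.001,0,0],"dr":[0,0,0],"hand":-1},{"linear":[0.002,0,0],"dr":[0,0,0],"hand":-1},{"linear":[0.002,0,0],"dr":[0,0,0],"hand":-1}]'
```

```text
t: 17.47
eef_pos: [0.6634, 0.1399, 0.0703]
tool_rot: [-0.502, 0.502, -0.497, 0.498]
contact_force: [-0.7, -0.5, -2.4]
gripper_width: 0.603
t: 17.72
eef_pos: [0.6631, 0.1396, 0.0706]
tool_rot: [0.504, -0.502, 0.497, -0.497]
contact_force: [0.4, 2.6, -2.4]
gripper_width: 0.604
t: 17.97
eef_pos: [0.663, 0.1394, 0.0708]
tool_rot: [0.505, -0.502, 0.497, -0.496]
contact_force: [0.3, 6.9, -3.4]
gripper_width: 0.604
```

```bash
python3 -m crank '[{"linear":[0,0.0005,0.002],"dr":[0,0,0],"hand":-1},{"linear":[0.001,0.0005,0.004],"dr":[0,0,0],"hand":-1},{"linear":[0.0015,0.0005,0.005],"dr":[0,0,0],"hand":-1},{"linear":[0.0015,0.0005,0.005],"dr":[0,0,0],"hand":-1},{"linear":[0.0015,0.0005,0.005],"dr":[0,0,0],"hand":-1}]'; python3 go.py .6635 .1395 .07 .66
```

```text
t: 18.38
eef_pos: [0.6637, 0.1396, 0.0701]
tool_rot: [-0.503, 0.504, -0.499, 0.494]
contact_force: [-10.7, 8.5, 6.5]
gripper_width: 0.601
lin [ 0.0001  0.0001 -0.0002] dr [ 0.38  0.15 -0.22] t 18.3833 pos [0.6637 0.1396 0.0701] F [-10.7   8.5   6.5]
```

```bash
python3 -m crank '[{"linear":[0,-0.0015,0],"dr":[0,0,0],"hand":-1},{"linear":[0.001,-0.0015,0.001],"dr":[0,0,0],"hand":-1},{"linear":[0.001,-0.0015,0.001],"dr":[0,0,0],"hand":-1},{"linear":[0.001,-0.0015,0.001],"dr":[0,0,0],"hand":-1},{"linear":[0.001,-0.0015,0.001],"dr":[0,0,0],"hand":-1},{"linear":[0.001,-0.0015,0.001],"dr":[0,0,0],"hand":-1},{"linear":[0.001,-0.0015,0.001],"dr":[0,0,0],"hand":-1},{"linear":[0.001,-0.0015,0.001],"dr":[0,0,0],"hand":-1}]'; python3 go.py .6635 .1395 .07 .66; python3 - <<'E'
from fit import *
I=bot.read_camera("side"); T=bot.read_camera("top")
a=cv2.resize(np.clip(I[140:280,180:320]*1.5,0,255).astype(np.uint8),(560,560),interpolation=cv2.INTER_CUBIC)
b=cv2.resize(np.clip(T[120:240,240:300]*1.7,0,255).astype(np.uint8),(240,560),interpolation=cv2.INTER_CUBIC)
cv2.imwrite("pics/c6.png",np.hstack([a,b]))
for r in bot.place_of("side","caddy_corner"): print(r,on_z("side",r["xy"],.006))
for r in bot.cut_out("side","rolling_pin")[:2]: print(r["extent"],r["score"])
for k in("tumbler","jar","sauce_dish"):
    for r in bot.place_of("side",k)[:1]: print(k,on_z("side",r["xy"],.006 if k[0]=="s" else 0))
E
```

```text
t: 19.05
eef_pos: [0.6636, 0.1393, 0.0705]
tool_rot: [-0.503, 0.505, -0.5, 0.493]
contact_force: [-11.8, 9.1, 0.1]
gripper_width: 0.6
lin [-0.0002  0.0005 -0.0001] dr [ 0.49  0.18 -0.28] t 19.05 pos [0.6636 0.1393 0.0705] F [-11.8   9.1   0.1]
[280.0, 157.2, 358.4, 198.0] 0.62
[160.9, 368.3, 356.1, 480.0] 0.58
tumbler [ 0.45918317 -0.18181769  0.        ]
jar [ 0.45203558 -0.3177532   0.        ]
sauce_dish [0.53213547 0.31632148 0.006     ]
```

View pics/c6.png

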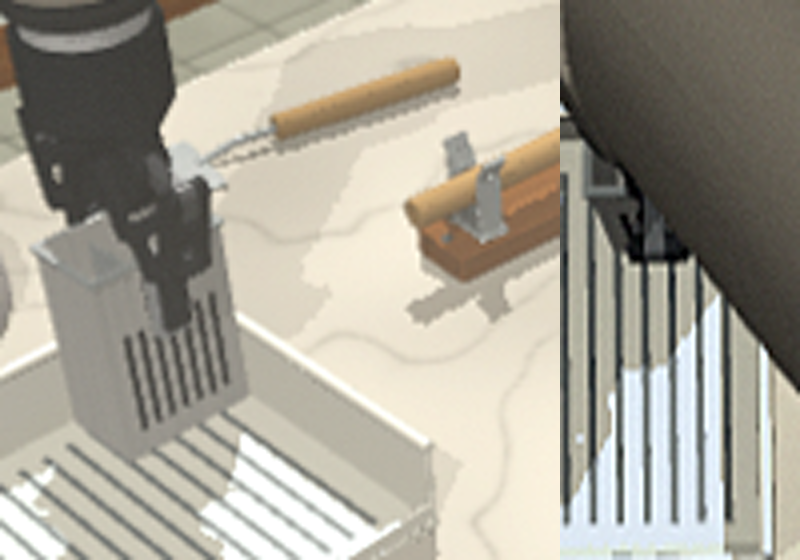

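```bash
python3 - <<'E'
from h import *
from scipy.optimize import least_squares
np.set_printoptions(precision=4,suppress=True)
L=np.array([[-26,-40,0],[-26,40,0],[26,40,0],[26,40,115],[-26,40,115]])/1000
U=np.array([[241.2,238],[213.2,254.2],[198.7,245],[189.5,202],[204.2,211.7]])
f=lambda p:np.array([proj("side",Rn.from_rotvec(p[3:]).apply(l)+p[:3]) for l in L])
p=np.array([.6646,.1386,.006,0,0,.0115]); print(f(p)-U)
print(least_squares(lambda q:np.r_[(f(q)-U).ravel(),(q[3:5])/.02],p).x)
print(proj("side",[.6931,.0969,.006]))
E
```

```text
[[ 0.2217  0.059 ]
 [-1.6067  0.7094]
 [-0.7349 -0.6919]
 [-1.4562 -0.9167]
 [-1.8579 -0.5368]]
[ 0.6809  0.1288 -0.0088  0.0057  0.0016  0.0509]
[227.7365 227.5345]
```

```bash
python3 -c "
from station import bot
o=bot.get_obs();print(o['t'],o['contact_force'],o['joint_vel'].round(3));print(bot.hand_in())"
```

```text
19.4 [-10.82656864   8.45347855   0.66551665] [ 0.     0.001 -0.001  0.     0.002  0.001  0.   ]
the job is handed in; nothing more can be done
None
```

I clipped the pin into the rail and handed the job in at 19.4 s with the caddy still pressed into the tray corner. No verdict came back, so the result rests on my own checks below.

**Pin:** I took the smaller pin from the tray and pushed it down until it bottomed out at about 29 N, then let go. The picture shows it level under both jaws. It measured about 2 mm off centre along the rail. The side view puts its axis at the 48 mm seat height, but only to about 2–3 mm.

**Caddy:** It stands in the corner, still gripped at the last set force of 60 N and pressed level. At hand-in the wrist read about 10.8 N towards the back wall, 8.5 N towards the side wall and almost nothing vertically. The arm was at rest, and the tool was within about 0.5° of upright and square to the tray. The caddy met both walls within about 1 mm of where I had calculated.

**Bystanders:** The tumbler, jar and dish measured within about 10 mm of where they started. That is roughly the spread of the estimates, and nothing touched them.

**Checks that failed or disagreed:**
- The network did not find the caddy's corner in the last picture. I checked the caddy outline by projection instead, and it agreed to within about 2 pixels.
- A free six-parameter fit to hand-read corners was too poorly determined to use. It put the caddy about 16 mm away in x, 10 mm in y and 15 mm too low, which the wall and floor contacts rule out.
- The networks placed the tray corner about 10 mm off the outline fit in y. Contact with the wall agreed with the outline fit.

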